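# Find the bored end of a showcase foot and hold it bore-up for gluing

### The arm

A 6-joint arm with a two-finger parallel gripper is mounted at the origin on the work surface. World frame = base frame: x ahead of the robot, y to its left, z up, the work surface at z = 0. Lengths are in mm, angles in rad, forces in N, time in s.
With the tool pointing down it reaches from about 400 to 925 mm from the base axis. Payload 12.5 kg.
Tool frame: the origin (TCP) lies at the very end of the fingers, on their centre line; the grasp point (between the pads) lies grip_depth behind it (grip_depth is the distance from the TCP to the grasp point, in mm); z points along the fingers, y is the line along which they close (so a half turn about z gives the same grasp; the last joint's range is limited). The gripper opens to 95 mm and grips with 3 to 60 N. Pads are 20 mm wide; open, the fingers measure 119 mm over their backs; the gripper's body (75 mm by 180 mm) begins 59 mm behind the grasp point.
Start: joints at [-1.427, 0.491, 1.559, -0, 1.092, -0.106], TCP at [154.529, -605.613, 214.661] pointing down, gripper open.
Joint ranges: [-3.1, 3.1], [-0.84, 2.19], [0.05, 2.79], [-1.13, 4.28], [0.06, 2.93], [-2.69, 2.69]. Speed limits (rad/s): [2.22, 2.22, 2.79, 3.14, 3.14, 3.14].

### API

Orientations are given as [roll, pitch, yaw] about the fixed x, y, z axes, in that order (R = Rz(yaw) Ry(pitch) Rx(roll)).
In Python, from cell import state, read_camera, job_done, grip_depth gives the robot as it stands.
- The arm moves only by the tool drive_tool, never from a script. Its argument "targets" is a list of rows, each an object with "jaw": the opening, from 0 (shut) to 1 (fully open); "travel": the shift along the tool's x, y, z in m, a list of three; "twist": the turn about the tool's z in rad. In form: [{"jaw": jaw, "travel": [tx, ty, tz], "twist": twist}, ...]. A call has 1 to 8 rows; each row is the pose to reach, as a shift and turn from the pose commanded when the call began, along the tool's axes at that moment; what a row does not reach only later rows make up. A row lasts 1/12 s, in which the tool goes at most 41.7 mm and 7.16 degrees, less where a joint would pass 70% of its speed; a pose out of reach is approached as far as the arm can. A call with a gripper value outside its range is refused whole. The fingers move at their own pace and stop on an object; the grip force is fixed at half the most. Time passes only in rows, so rows that repeat a pose let the fingers close. It gives the time, the measured TCP pose, the force, the opening and the grip force at its end, in the units of the state.
- state(): the state, without advancing time (a new reading comes with each control period).
- read_camera(name): name is "scene" or "top" or "wrist"; returns a dict with "frame" (400x640x3 uint8, red, green, blue), "fx", "fy", "cx", "cy" (pixels), "R" (3x3) and "t" (3): a world point X has camera coordinates R X + t. Camera axes: x right, y down, z forward; pixel columns grow to the right and rows downward; lengths in mm; the calibration is good to about 2 mm. A picture is of the moment at which its call begins. There is no depth.
- job_done(): hands the job in; it is judged then, once.
The state is a dict: "t": time; "joints": joint angles; "qvel": joint speeds; "tau": joint torques, N m; "eef_pos": TCP position; "tcp_rot": TCP orientation; "ft_force": force on the tool from outside, world axes, zero at the start; "moment": the same for the moment, N m; "opening": opening from 0.0 (shut) to 1.0 (fully open); "grip_force": force on a finger pad.
Only numpy, scipy, OpenCV 4.12 (cv2) and the standard library are available. Lean on these libraries where they do the work, as an engineer would, in place of code of your own. Each camera call takes 0.05 s, during which the arm holds its last target. There are 200 camera calls.

### The job

The showcase standing upside down on the right still lacks one foot: the square wooden block lying on its side in the middle of the table, which has a deep blind hole in one end and is solid at the other. Feel (or look) which end is bored, turn the block so that the hole faces straight up, and hold it in the gripper above the middle of the table, upright and still, at least 15 cm clear of the table top, so that I can put the glue in. Finish while still holding it, and leave everything else on the table where it is.

Things in the scene. Friction and masses are not known exactly. Their poses are not given: they have to be found in the camera images.
- foot: Loose foot: plain pale-wood block, 52 x 52 mm, 60 mm long, about 0.1 kg, lying on a long side, either way round. One square end has a central round blind hole 42 mm wide, 38 mm deep; the other is solid: feel (or look) which. Origin: its middle, 26 mm above the table lying, 30 mm standing on end. x axis along its length, y and z square to its long sides; from above both ends look alike.
- stein: Bystander: glass beer mug, 84 mm across, 130 mm tall, handle at its +y side. Origin: centre of its underside.
- glue: Bystander: white glue bottle, 56 mm across, 160 mm tall, standing on the right. Origin: centre of its underside.
- mallet: Bystander: wooden mallet lying along its x axis on the left; head 120 x 70 x 60 mm centred 130 mm from the origin towards +x, handle reaching 125 mm from the origin towards -x. Origin: under the handle.
- pencil: Bystander: flat carpenter's pencil, 180 x 14 x 8 mm, lying along its x axis. Origin: centre of its underside.
- square: Bystander: try square lying flat, 14 mm thick: wooden stock 100 mm along x, steel blade 150 mm towards +y from the +x end of the stock. Origin: under the middle of the stock.
- batten: Bystander: offcut of pale wood, 160 x 35 x 18 mm, lying flat along its x axis. Origin: centre of its underside.
Not all that is in view belongs to the job. Of the things like the foot, leave any that is orange; of the rest the smaller one is meant.

How it is judged (in metres and radians):
At the end, for the whole second after the job is handed in: The foot is held by the fingers over the middle of the table (within 250 mm left or right of the robot's centre line, at most 750 mm ahead), bored end up, within 0.2 rad of vertical, its middle more than 170 mm above the table, at rest (under 20 mm/s and 0.1 rad/s) (height (world z) of foot above 0.17 m and angle between foot's own x axis and vertical below 0.2 rad and contact force between foot and the fingers above 1 N and linear speed of foot below 0.02 m/s and angular speed of foot below 0.1 rad/s and world y of foot between -0.25 and 0.25 m and world x of foot below 0.75 m); the arm keeps its last pose, push and grip.
It fails at once if another thing on the table (mug, glue, mallet, pencil, try square or batten) is knocked or shifted by more than 30 mm (distance of any of stein, glue, mallet, pencil, square, batten from where it was at the start of the episode above 0.03 m).
It also fails if it takes over 67 s, if anything falls off the work surface, if the arm or the gripper's body presses on something with over 40 N, if the wrist force passes 120 N, or if a joint passes its speed limit or range.

## Working session

There is one attempt and no reset: what is moved stays moved. The work goes in short steps, Python scripts to look and compute and a tool call to move; the robot and the scene stay as the last step left them, time stands still between calls to the robot, and variables do not carry over. Pictures are saved under pics/ and viewed, at most 10 in all, crops included, and the job is handed in when it is done.

Besides the shell and the picture viewer there is one more tool, called after "Call:" by a JSON object that holds its "fn" and its "kwargs". drive_tool: Moves the arm, as the interface text tells. Its arguments: {"type":"object","properties":{"targets":{"type":"array"}},"required":["targets"]}

```bash
mkdir -p pics; ls
python3 - <<'E'
from cell import state, read_camera, grip_depth
import cv2
print(grip_depth, state())
for n in("scene","top"):
    c=read_camera(n); cv2.imwrite(f"pics/{n}0.png",c["frame"][:,:,::-1]); print(n,c["fx"],c["cx"],c["cy"],c["R"],c["t"])
E
```

```text
pics
18.8 {'t': 0.0, 'joints': array([-1.42661965e+00,  4.91545390e-01,  1.55945897e+00, -2.52904551e-05,
        1.09168798e+00, -1.05634182e-01]), 'qvel': array([-0.00026374,  0.00115039,  0.00041146, -0.00023528,  0.00070802,
       -0.00057218]), 'tau': array([-1.16976782e-03, -6.12642503e+01, -2.58178461e+01,  6.91433530e-02,
        4.82101820e-02, -8.43375119e-05]), 'eef_pos': array([ 154.4727005 , -605.35545416,  214.06727103]), 'tcp_rot': array([-3.14049673e+00, -9.36434925e-05,  2.49822475e-01]), 'ft_force': array([-0.29074111, -0.24140299, -0.72935172]), 'moment': array([ 0.04954808, -0.0230368 , -0.05841504]), 'grip_force': 0.0, 'opening': 1.0042830893313974}
scene 364.1455230916751 315.23267427876897 201.33740951985524 [[ 0.18923002  0.98193007 -0.00231201]
 [ 0.70509114 -0.13751771 -0.69565463]
 [-0.68340214  0.13000856 -0.71837267]] [-125.21245688 -370.58181078 1588.24863703]
top 418.06617936111644 321.71364189971194 199.05161408006495 [[-0.01888908 -0.99981858  0.00244968]
 [-0.99559801  0.01858426 -0.09186524]
 [ 0.09180305 -0.00417414 -0.99576844]] [  45.50536362  587.78615604 1059.77682318]
```

View pics/scene0.png

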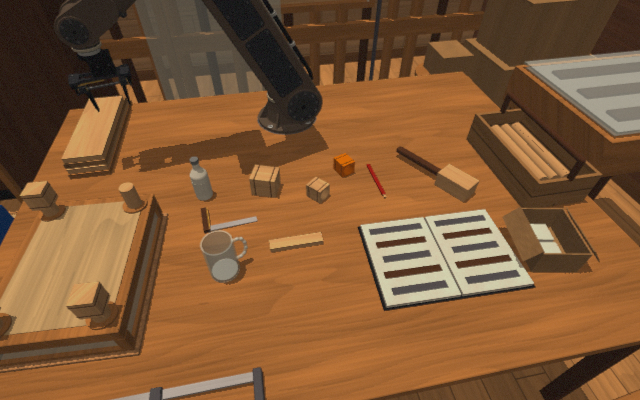

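View pics/top0.png

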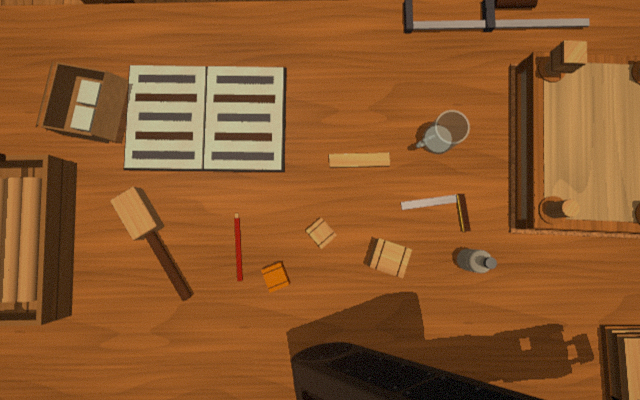

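The scene and top views show three block-like things: orange at top (275,277), a large wooden one at (389,258) and a small wooden one at (321,233). Leaving out the orange, the smaller of the other two, (321,233), is meant. I'll confirm that in a crop and measure it.

```bash
cat > h.py <<'E'
import numpy as np, cv2
from cell import state, read_camera, grip_depth
def ray(c,uv,z):
    d=c["R"].T@np.array([(uv[0]-c["cx"])/c["fx"],(uv[1]-c["cy"])/c["fy"],1]); o=-c["R"].T@c["t"]
    return o+d*(z-o[2])/d[2]
E
python3 - <<'E'
from h import *
t=read_camera("top"); s=read_camera("scene")
a=cv2.resize(t["frame"][200:290,270:400],(0,0),fx=5,fy=5,interpolation=2)[:,:,::-1]
b=cv2.resize(s["frame"][165:210,245:345],(0,0),fx=6,fy=6,interpolation=2)[:,:,::-1]
cv2.imwrite("pics/crop.png",np.vstack([a[:320],cv2.resize(b,(650,270))]))
hsv=cv2.cvtColor(t["frame"],cv2.COLOR_RGB2HSV)
print(hsv[233,321],hsv[258,389],hsv[277,275],hsv[220,345])
m=((hsv[...,1]<150)&(hsv[...,2]>130)).astype(np.uint8)
cs,_=cv2.findContours(m,0,2)
for c in cs:
    if cv2.contourArea(c)>60:
        r=cv2.minAreaRect(c)
        if 200<r[0][1]<290: 
            P=[ray(t,p,52) for p in cv2.boxPoints(r)]
            print(r,ray(t,r[0],52),[np.round(p[:2]) for p in P])
E
```

```text
[ 17 158 189] [ 19 144 197] [ 15 247 193] [ 14 199 159]
((391.3000183105469, 255.59999084472656), (19.922346115112305, 7.905693531036377), 18.43494987487793) [ 440.50536107 -137.31873091   52.        ] [array([ 440., -110.]), array([ 458., -117.]), array([ 441., -164.]), array([ 423., -157.])]
((480.1655578613281, 261.0138244628906), (18.934370040893555, 23.917098999023438), 4.763641834259033) [ 422.81266309 -359.74217535   52.        ] [array([ 396., -332.]), array([ 455., -340.]), array([ 450., -387.]), array([ 391., -379.])]
((428.0899658203125, 201.62997436523438), (8.9095458984375, 55.43717575073242), 81.8698959350586) [ 574.61544367 -235.41980724   52.        ] [array([ 577., -164.]), array([ 595., -305.]), array([ 572., -307.]), array([ 555., -167.])]
```

View pics/crop.png

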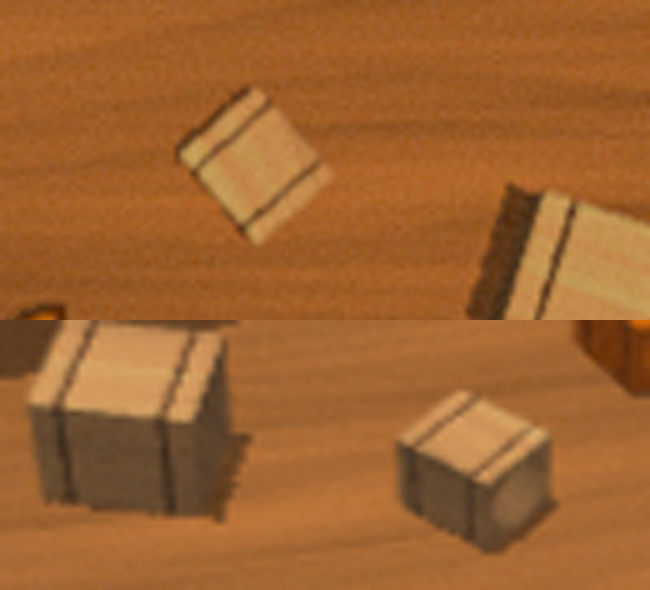

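The crop confirms the small block: banded, about 23 px long, with the large one clearly bigger. Its bored end is probably the one facing the scene camera (upper-left end in the top view). That end shows a round mark, which I'll check up close. Next I'll compute positions.

Run:
```python
from h import *
t=read_camera("top")
P=np.array([ray(t,p,52) for p in [(305.6,231),(321,217.6),(336.4,234.4),(321.6,249)]])[:,:2]
print(P.round(),"c",P.mean(0), [np.linalg.norm(P[i]-P[i-1]).round() for i in range(4)])
L=(P[0]+P[1]-P[2]-P[3]); print("yaw of presumed hole dir",np.arctan2(L[1],L[0]))
for n,p,z in [("big",(391,258),80),("orange",(275,277),50),("pencil top",(237,215),8),("pencil bot",(240,280),8),("batten",(359,160),18),("sqblade tip",(402,206),14),("mugbase",(440,137),0),("handle",(415,147),50)]: print(n,ray(t,p,z)[:2].round())
c=read_camera("wrist"); print((-c["R"].T@c["t"]).round(),c["R"].round(2),c["fx"]); print(state()["eef_pos"])
```

```text
[[506.  77.]
 [539.  37.]
 [496.  -1.]
 [460.  37.]] c [500.4092412   37.61482104] [np.float64(61.0), np.float64(51.0), np.float64(57.0), np.float64(52.0)]
yaw of presumed hole dir 0.7169421617533548
big [ 436. -132.]
orange [393. 155.]
pencil top [552. 258.]
pencil bot [383. 251.]
batten [691. -66.]
sqblade tip [ 567. -176.]
mugbase [ 753. -289.]
handle [ 717. -208.]
[ 232. -586.  385.] [[ 0.25 -0.97 -0.  ]
 [-0.93 -0.24  0.28]
 [-0.27 -0.07 -0.96]] 329.433126349729
[ 154.52478489 -605.5183947   214.42782514]
```

Call:
{"fn": "drive_tool", "kwargs": {"targets": [{"jaw": 1, "travel": [0.575, -0.578, 0], "twist": 0}, {"jaw": 1, "travel": [0.575, -0.578, 0], "twist": 0}, {"jaw": 1, "travel": [0.575, -0.578, 0], "twist": 0}, {"jaw": 1, "travel": [0.575, -0.578, 0], "twist": 0}, {"jaw": 1, "travel": [0.575, -0.578, 0], "twist": 0}, {"jaw": 1, "travel": [0.575, -0.578, 0], "twist": 0}, {"jaw": 1, "travel": [0.575, -0.578, 0], "twist": 0}, {"jaw": 1, "travel": [0.575, -0.578, 0], "twist": 0}]}}

```text
t: 0.97
eef_pos: [324.4, -316.7, 214.8]
tcp_rot: [3.141, -0.0, 0.249]
ft_force: [0.6, -1.0, 0.4]
opening: 1.0
grip_force: 0.0
```

Call:
{"fn": "drive_tool", "kwargs": {"targets": [{"jaw": 1, "travel": [0.335, -0.338, 0], "twist": 0}, {"jaw": 1, "travel": [0.335, -0.338, 0], "twist": 0}, {"jaw": 1, "travel": [0.335, -0.338, 0], "twist": -0.467}, {"jaw": 1, "travel": [0.335, -0.338, 0], "twist": -0.467}, {"jaw": 1, "travel": [0.335, -0.338, 0], "twist": -0.467}, {"jaw": 1, "travel": [0.335, -0.338, 0], "twist": -0.467}, {"jaw": 1, "travel": [0.335, -0.338, 0], "twist": -0.467}, {"jaw": 1, "travel": [0.335, -0.338, 0], "twist": -0.467}]}}

```text
t: 1.63
eef_pos: [493.4, -29.0, 214.8]
tcp_rot: [3.141, -0.0, 0.718]
ft_force: [1.3, -1.3, -0.2]
opening: 0.995
grip_force: 0.0
```

Call:
{"fn": "drive_tool", "kwargs": {"targets": [{"jaw": 1, "travel": [0.13, 0, 0.06], "twist": 0}, {"jaw": 1, "travel": [0.13, 0, 0.06], "twist": 0}, {"jaw": 1, "travel": [0.13, 0, 0.06], "twist": 0}, {"jaw": 1, "travel": [0.13, 0, 0.06], "twist": 0}, {"jaw": 1, "travel": [0.13, 0, 0.06], "twist": 0}]}}

```text
t: 2.05
eef_pos: [592.0, 56.6, 152.1]
tcp_rot: [-3.14, 0.002, 0.719]
ft_force: [-1.0, 0.6, 0.4]
opening: 1.001
grip_force: 0.0
```

Run:
```python
from h import *
c=read_camera("wrist"); s=state(); print(s["eef_pos"],s["tcp_rot"])
cv2.imwrite("pics/w1.png",c["frame"][:,:,::-1])
X=c["R"]@np.array([500,38,26])+c["t"]; print(X[:2]/X[2]*c["fx"]+[c["cx"],c["cy"]])
```

```text
[590.85994324  55.35960689 153.20638736] [-3.14025842e+00  1.66611384e-03  7.18793852e-01]
[272.03150475 268.90666167]
```

View pics/w1.png

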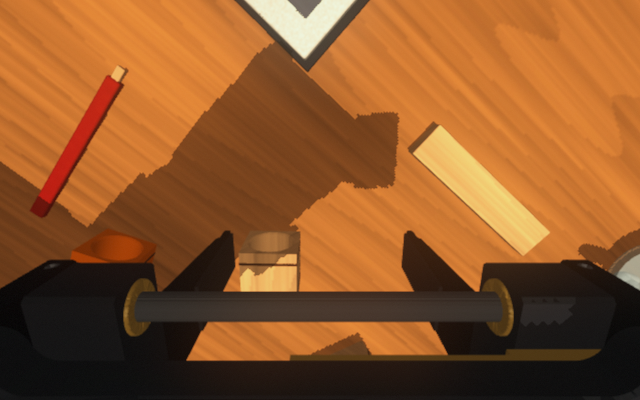

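The wrist view shows the foot at about (270,260) and, at (270,241), a rounded shape on its near end. I'll enlarge that.

Run:
```python
from h import *
c=read_camera("wrist")
a=c["frame"][222:300,225:315]
a=np.clip(a.astype(float)*1.5,0,255).astype(np.uint8)
cv2.imwrite("pics/w2.png",cv2.resize(a,(0,0),fx=7,fy=7,interpolation=2)[:,:,::-1])
```

```text
(no output)
```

View pics/w2.png

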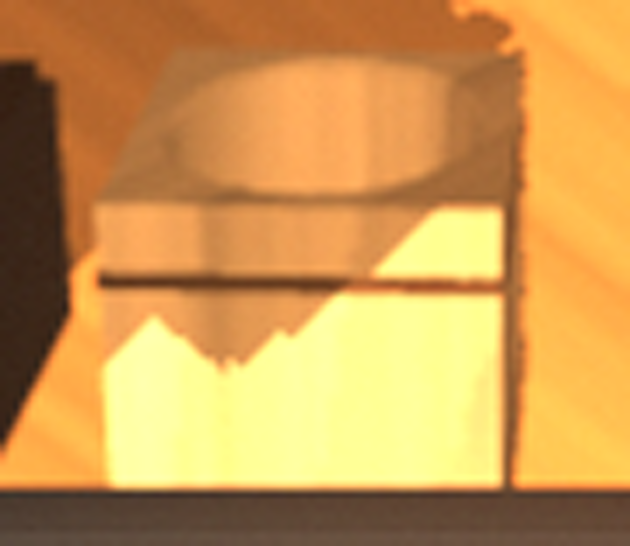

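It's a real hole: the cylinder wall is visible inside, on the tool +x end (yaw ≈ 0.72). Now to refine the position from the top edge of that end.

Run:
```python
from h import *
c=read_camera("wrist"); s=state()
a=ray(c,(238.9,251),52)[:2]; b=ray(c,(296.9,251.3),52)[:2]
d=b-a; print(a,b,np.linalg.norm(d)); n=np.array([-d[1],d[0]])/np.linalg.norm(d)
if n[0]<0:n=-n
print("hole dir yaw",np.arctan2(n[1],n[0])); ce=(a+b)/2-30*n; print("centre",ce)
y=s["tcp_rot"][2]; D=ce-s["eef_pos"][:2]; print("eef",s["eef_pos"],"tool xy to centre",D@[np.cos(y),np.sin(y)],D@[np.sin(y),-np.cos(y)])
```

```text
[505.19244201  75.65723402] [539.51201288  35.9763048 ] 52.46340713006498
hole dir yaw 0.7130742317232852
centre [499.66159522  36.19190739]
eef [590.21496915  53.9427011  154.73471627] tool xy to centre -79.92370133936596 -46.12164536394282
```

Call:
{"fn": "drive_tool", "kwargs": {"targets": [{"jaw": 1, "travel": [-0.108, -0.046, 0.03], "twist": 0.005}, {"jaw": 1, "travel": [-0.108, -0.046, 0.03], "twist": 0.005}, {"jaw": 1, "travel": [-0.108, -0.046, 0.03], "twist": 0.005}, {"jaw": 1, "travel": [-0.108, -0.046, 0.07], "twist": 0.005}, {"jaw": 1, "travel": [-0.108, -0.046, 0.07], "twist": 0.005}, {"jaw": 1, "travel": [-0.108, -0.046, 0.07], "twist": 0.005}]}}

```text
t: 2.7
eef_pos: [478.8, 17.3, 85.0]
tcp_rot: [-3.141, 0.001, 0.71]
ft_force: [-0.3, 0.4, 0.8]
opening: 1.0
grip_force: 0.0
```

Run:
```python
from h import *
s=state(); print(s["eef_pos"],s["tcp_rot"])
y=s["tcp_rot"][2]; D=np.array([499.7,36.2])-s["eef_pos"][:2]; print("tool xy to centre",D@[np.cos(y),np.sin(y)],D@[np.sin(y),-np.cos(y)])
```

```text
[478.81887587  17.27252874  85.0313301 ] [-3.14062408e+00  1.05848870e-03  7.10234295e-01]
tool xy to centre 28.173186708349693 -0.7362499055818414
```

Well placed. I'll descend to TCP z ≈ 21 and close.

Call:
{"fn": "drive_tool", "kwargs": {"targets": [{"jaw": 1, "travel": [0, 0, 0.04], "twist": 0}, {"jaw": 1, "travel": [0, 0, 0.064], "twist": 0}, {"jaw": 1, "travel": [0, 0, 0.064], "twist": 0}, {"jaw": 0.5, "travel": [0, 0, 0.064], "twist": 0}, {"jaw": 0.5, "travel": [0, 0, 0.064], "twist": 0}, {"jaw": 0.5, "travel": [0, 0, 0.064], "twist": 0}, {"jaw": 0.5, "travel": [0, 0, 0.064], "twist": 0}, {"jaw": 0.5, "travel": [0, 0, 0.064], "twist": 0}]}}

```text
t: 3.37
eef_pos: [479.7, 18.0, 21.7]
tcp_rot: [3.14, -0.001, 0.712]
ft_force: [0.4, -0.5, 0.0]
opening: 0.71
grip_force: 0.0
```

Call:
{"fn": "drive_tool", "kwargs": {"targets": [{"jaw": 0.5, "travel": [0, 0, 0], "twist": 0}, {"jaw": 0.5, "travel": [0, 0, 0], "twist": 0}, {"jaw": 0.5, "travel": [0, 0, 0], "twist": 0}, {"jaw": 0.5, "travel": [0, 0, 0], "twist": 0}, {"jaw": 0.5, "travel": [0, 0, 0], "twist": 0}, {"jaw": 0.5, "travel": [0, 0, 0], "twist": 0}]}}

```text
t: 3.87
eef_pos: [479.2, 18.0, 20.7]
tcp_rot: [3.141, -0.0, 0.712]
ft_force: [-0.6, 0.2, 3.8]
opening: 0.547
grip_force: 30.0
```

Call:
{"fn": "drive_tool", "kwargs": {"targets": [{"jaw": 0.5, "travel": [0, 0, -0.03], "twist": 0}, {"jaw": 0.5, "travel": [0.03, 0, -0.03], "twist": 0}, {"jaw": 0.5, "travel": [0.06, 0, -0.03], "twist": 0}, {"jaw": 0.5, "travel": [0.06, 0, -0.03], "twist": 0}, {"jaw": 0.5, "travel": [0.06, 0, -0.01], "twist": 0}, {"jaw": 0.5, "travel": [0.06, 0, 0], "twist": 0}, {"jaw": 0.5, "travel": [0.06, 0, 0.003], "twist": 0}, {"jaw": 0.5, "travel": [0.06, 0, 0.003], "twist": 0}]}}

```text
t: 4.53
eef_pos: [523.9, 57.3, 17.5]
tcp_rot: [-3.141, 0.001, 0.712]
ft_force: [-1.0, 1.6, 5.0]
opening: 0.544
grip_force: 30.0
```

Run:
```python
from h import *
s=state(); print(s["eef_pos"],s["ft_force"],s["moment"])
t=read_camera("scene"); 
cv2.imwrite("pics/s2.png",cv2.resize(t["frame"][130:230,260:400],(0,0),fx=5,fy=5,interpolation=2)[:,:,::-1])
```

```text
[523.89849879  57.27619634  17.51370755] [-0.9914706   1.61064988  4.96591767] [0.56011398 0.24827878 0.08404582]
```

View pics/s2.png

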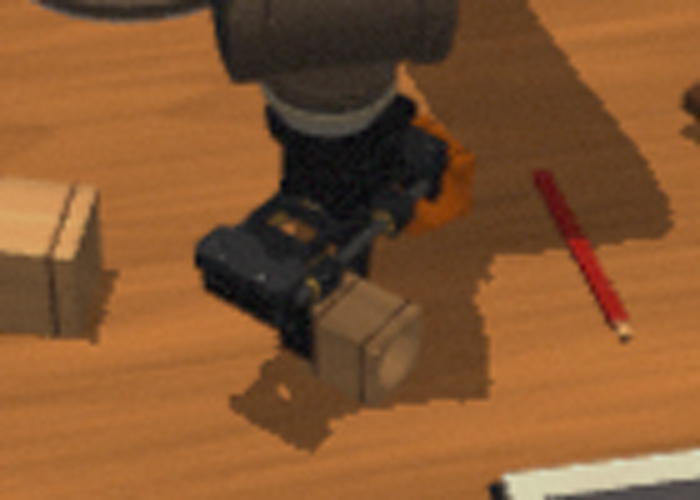

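The foot sits on the table with its hole towards tool +x, in clear space. Now I'll tip it over its solid-end lower edge with an arc while pressing lightly.

Call:
{"fn": "drive_tool", "kwargs": {"targets": [{"jaw": 0.5, "travel": [-0.003, 0, 0.002], "twist": 0}, {"jaw": 0.5, "travel": [-0.006, 0, 0.003], "twist": 0}, {"jaw": 0.5, "travel": [-0.009, 0, 0.003], "twist": 0}, {"jaw": 0.5, "travel": [-0.013, 0, 0.004], "twist": 0}, {"jaw": 0.5, "travel": [-0.016, 0, 0.005], "twist": 0}, {"jaw": 0.5, "travel": [-0.019, 0, 0.006], "twist": 0}]}}

```text
t: 5.08
eef_pos: [513.0, 44.9, 13.2]
tcp_rot: [3.137, -0.006, 0.711]
ft_force: [5.2, 4.5, 17.5]
opening: 0.545
grip_force: 30.0
```

Run:
```python
from h import *
s=state(); print(s["eef_pos"],s["ft_force"],s["moment"])
t=read_camera("scene"); w=read_camera("wrist")["frame"][200:300,200:340]
a=t["frame"][160:220,300:384]
cv2.imwrite("pics/s3.png",np.hstack([cv2.resize(x,(390,300),interpolation=2) for x in(a,w)])[:,:,::-1])
```

```text
[512.99914021  44.90468168  13.19605649] [ 5.19685773  4.5168319  17.54631044] [ 1.14486849 -1.31452479  0.08864256]
```

View pics/s3.png

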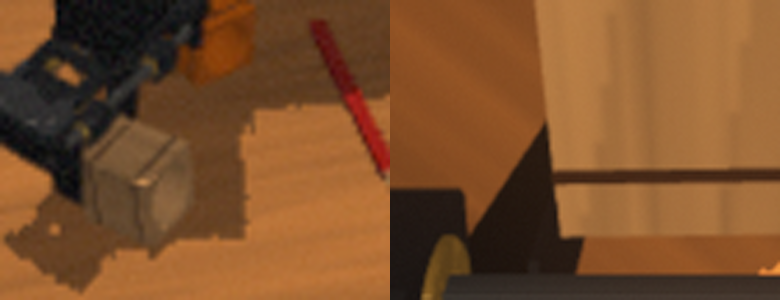

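Run:
```python
from h import *
c=read_camera("wrist"); cv2.imwrite("pics/w3.png",cv2.resize(c["frame"][60:300,160:480],(800,600),interpolation=2)[:,:,::-1])
```

```text
(no output)
```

View pics/w3.png

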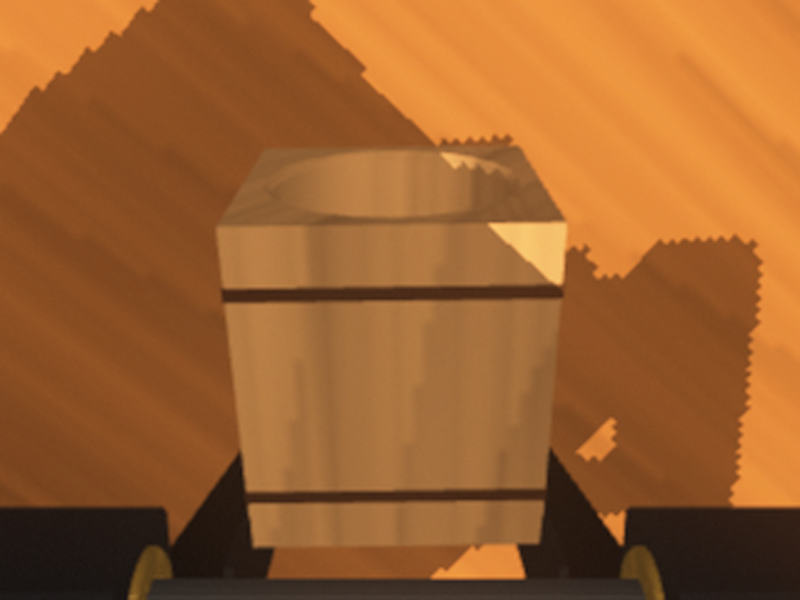

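The full wrist view shows the foot with its top face at rows 150–278 and the bored end at rows 120–150. I'll get the tilt from these six corners.

```bash
cat >> h.py <<'E'
def tilt(c,names_uv):
    O={"BTL":(30,26,26),"BTR":(30,-26,26),"STL":(-30,26,26),"STR":(-30,-26,26),"BBL":(30,26,-26),"BBR":(30,-26,-26)}
    K=np.array([[c["fx"],0,c["cx"]],[0,c["fy"],c["cy"]],[0,0,1]])
    o=np.array([O[k] for k in names_uv],float); i=np.array(list(names_uv.values()),float)
    ok,r,t=cv2.solvePnP(o,i,K,None,flags=cv2.SOLVEPNP_SQPNP); Rb=cv2.Rodrigues(r)[0]
    e=np.abs(cv2.projectPoints(o,r,t,K,None)[0][:,0]-i).max()
    Rw=c["R"].T@Rb; p=c["R"].T@(t[:,0]-c["t"])
    print("block x axis",Rw[:,0].round(3),"elev deg",np.degrees(np.arcsin(Rw[2,0])).round(1),"pos",p.round(1),"err px",e.round(2))
    print("solid bottom edge",(p+Rw@[-30,0,-26]).round(1))
E
python3 - <<'E'
from h import *
tilt(read_camera("wrist"),dict(BTL=(247.2,150.4),BTR=(386,148.8),STL=(261.2,278.4),STR=(376.8,277.2),BBL=(266.8,120),BBR=(367.2,119.2)))
E
```

```text
block x axis [0.738 0.655 0.163] elev deg 9.4 pos [540.1  69.   29.7] err px 0.51
solid bottom edge [521.2  52.   -0.8]
```

The foot is already 9.4° up and its edge isn't sliding, but the pads slipped along it because the contact patch is too large. I'll let go and re-grip only the top solid-end corner, which gives a small patch and a longer lever.

Call:
{"fn": "drive_tool", "kwargs": {"targets": [{"jaw": 0.7, "travel": [0, 0, -0.003], "twist": 0}, {"jaw": 0.7, "travel": [0, 0, -0.003], "twist": 0}, {"jaw": 0.7, "travel": [0, 0, -0.003], "twist": 0}, {"jaw": 0.7, "travel": [0.006, 0, -0.03], "twist": 0}, {"jaw": 0.7, "travel": [0.006, 0, -0.03], "twist": 0}, {"jaw": 0.7, "travel": [0.006, 0, -0.03], "twist": 0}]}}

```text
t: 5.78
eef_pos: [514.9, 48.7, 42.0]
tcp_rot: [3.141, -0.001, 0.712]
ft_force: [0.1, -0.8, 0.1]
opening: 0.7
grip_force: 0.0
```

Run:
```python
from h import *
s=state(); print(s["eef_pos"],s["ft_force"],s["opening"])
c=read_camera("wrist"); cv2.imwrite("pics/w4.png",cv2.resize(c["frame"][60:300,160:480],(800,600),interpolation=2)[:,:,::-1])
```

```text
[514.92379587  48.72268764  41.99648166] [ 0.07206474 -0.7735119   0.14723285] 0.6999076853515371
```

View pics/w4.png

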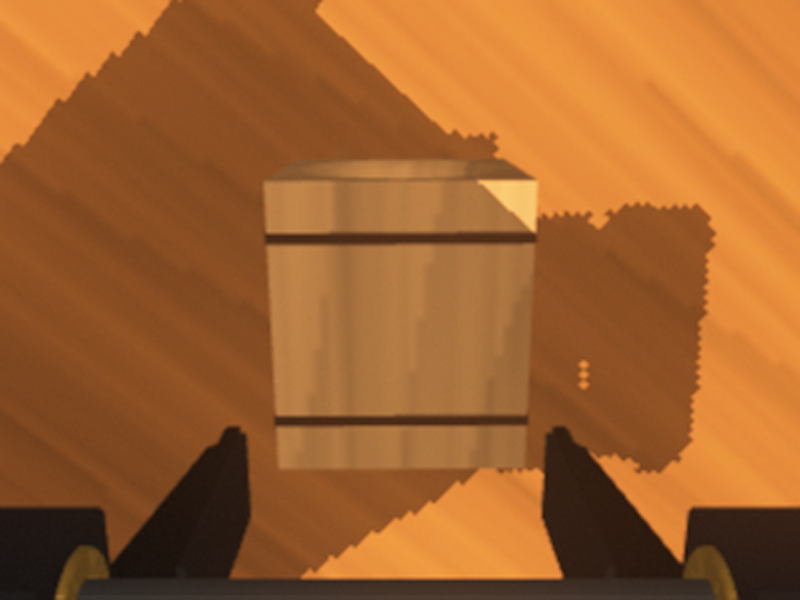

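The block lies flat again; its solid end's top edge is at about (271,247)–(370,247).

Run:
```python
from h import *
c=read_camera("wrist"); s=state()
y=s["tcp_rot"][2]
for p in [(271.2,247.2),(370.4,246.8),(265.6,132),(375,132)]:
    D=ray(c,p,52)[:2]-s["eef_pos"][:2]; print("tool xy",D@[np.cos(y),np.sin(y)],D@[np.sin(y),-np.cos(y)])
tilt(c,dict(BTL=(265.6,132.4),BTR=(375,132.4),STL=(271.2,247.2),STR=(370.4,246.8)))
```

```text
tool xy 6.013451465443201 -24.914450185801623
tool xy 6.27399526770488 27.45406983556715
tool xy 65.85129797948832 -25.202632947730788
tool xy 65.88094318323708 26.92164597592322
block x axis [0.753 0.657 0.02 ] elev deg 1.2 pos [542.5  71.5  26.2] err px 0.57
solid bottom edge [ 5.203e+02  5.210e+01 -4.000e-01]
```

Call:
{"fn": "drive_tool", "kwargs": {"targets": [{"jaw": 0.7, "travel": [0.008, 0.001, 0.002], "twist": 0}, {"jaw": 0.5, "travel": [0.008, 0.001, 0.002], "twist": 0}, {"jaw": 0.5, "travel": [0.008, 0.001, 0.002], "twist": 0}, {"jaw": 0.5, "travel": [0.008, 0.001, 0.002], "twist": 0}, {"jaw": 0.5, "travel": [0.008, 0.001, 0.002], "twist": 0}, {"jaw": 0.5, "travel": [0.008, 0.001, 0.002], "twist": 0}, {"jaw": 0.5, "travel": [0.008, 0.001, 0.002], "twist": 0}, {"jaw": 0.5, "travel": [0.008, 0.001, 0.002], "twist": 0}]}}

```text
t: 6.55
eef_pos: [521.3, 53.1, 39.6]
tcp_rot: [-3.142, 0.0, 0.712]
ft_force: [-1.3, -0.0, -1.3]
opening: 0.542
grip_force: 30.0
```

Call:
{"fn": "drive_tool", "kwargs": {"targets": [{"jaw": 0.5, "travel": [-0.004, 0, 0.002], "twist": 0}, {"jaw": 0.5, "travel": [-0.008, 0, 0.003], "twist": 0}, {"jaw": 0.5, "travel": [-0.012, 0, 0.003], "twist": 0}, {"jaw": 0.5, "travel": [-0.016, 0, 0.004], "twist": 0}, {"jaw": 0.5, "travel": [-0.02, 0, 0.005], "twist": 0}, {"jaw": 0.5, "travel": [-0.024, 0, 0.006], "twist": 0}]}}

```text
t: 7.05
eef_pos: [504.5, 37.4, 34.6]
tcp_rot: [3.139, -0.003, 0.712]
ft_force: [2.7, 1.8, 6.2]
opening: 0.545
grip_force: 30.0
```

```bash
cat >> h.py <<'E'
def topface(c):
    # pale-wood mask; saturation separates the foot from the table
    hsv=cv2.cvtColor(c["frame"],cv2.COLOR_RGB2HSV); m=(hsv[...,1]<165)&(hsv[...,2]>70)
    return m
E
python3 - <<'E'
from h import *
c=read_camera("wrist"); s=state(); print(s["eef_pos"],s["ft_force"])
m=topface(c)
for r in range(60,300,8):
    w=np.flatnonzero(m[r,200:450]); print(r,len(w),(w.min()+200,w.max()+200) if len(w) else "", end="; ")
cv2.imwrite("pics/w5.png",cv2.resize(c["frame"][60:300,160:480],(800,600),interpolation=2)[:,:,::-1])
E
```

```text
[503.89528035  37.04878371  34.34745048] [1.18657066 0.36220696 8.0638831 ]
60 0 ; 68 0 ; 76 0 ; 84 0 ; 92 0 ; 100 0 ; 108 0 ; 116 91 (np.int64(270), np.int64(365)); 124 97 (np.int64(268), np.int64(366)); 132 104 (np.int64(265), np.int64(371)); 140 107 (np.int64(262), np.int64(372)); 148 117 (np.int64(260), np.int64(376)); 156 118 (np.int64(258), np.int64(379)); 164 124 (np.int64(257), np.int64(380)); 172 120 (np.int64(258), np.int64(377)); 180 0 ; 188 116 (np.int64(260), np.int64(375)); 196 114 (np.int64(262), np.int64(375)); 204 111 (np.int64(262), np.int64(372)); 212 111 (np.int64(263), np.int64(373)); 220 108 (np.int64(265), np.int64(372)); 228 106 (np.int64(265), np.int64(370)); 236 107 (np.int64(265), np.int64(371)); 244 0 ; 252 102 (np.int64(267), np.int64(368)); 260 8 (np.int64(269), np.int64(367)); 268 0 ; 276 0 ; 284 0 ; 292 0 ;
```

```bash
cat >> h.py <<'E'
def auto():
    c=read_camera("wrist"); s=state(); m=topface(c); print("eef",s["eef_pos"].round(1),"F",s["ft_force"].round(1))
    R={}
    for r in range(20,300):
        w=np.flatnonzero(m[r,200:450])
        if len(w)>60: R[r]=(w.min()+200,w.max()+201)
    rs=sorted(R); a,b=rs[0],rs[-1]; k=max(rs,key=lambda r:R[r][1]-R[r][0]); print(a,R[a],k,R[k],b,R[b])
    d=dict(BTL=(R[k][0],k),BTR=(R[k][1],k),STL=(R[b][0],b+1),STR=(R[b][1],b+1))
    if k-a>6: d.update(BBL=(R[a][0],a),BBR=(R[a][1],a))
    tilt(c,d)
E
python3 -c "from h import *; auto()"
```

```text
eef [504.1  37.2  34.4] F [1.6 2.5 7.7]
113 (np.int64(271), np.int64(366)) 298 (np.int64(211), np.int64(419)) 299 (np.int64(218), np.int64(419))
block x axis [0.47  0.424 0.774] elev deg 50.7 pos [533.6  63.4  99.7] err px 43.89
solid bottom edge [534.9  63.6  60.1]
```

```bash
sed -i 's/range(20,300)/range(20,285)/; s/k=max(rs/k=max((r for r in rs)/; s/max((r for r in rs),key/max(rs,key/' h.py; python3 -c "from h import *; auto()"
```

```text
eef [504.2  37.3  34.4] F [1.5 0.1 7.8]
113 (np.int64(271), np.int64(366)) 158 (np.int64(257), np.int64(381)) 258 (np.int64(268), np.int64(369))
block x axis [0.717 0.617 0.324] elev deg 18.9 pos [532.   61.3  33. ] err px 0.97
solid bottom edge [516.9  48.3  -1.3]
```

19° now, with the edge nearly still. I'll continue the arc.

Call:
{"fn": "drive_tool", "kwargs": {"targets": [{"jaw": 0.5, "travel": [-0.004, 0, 0.003], "twist": 0}, {"jaw": 0.5, "travel": [-0.007, 0, 0.005], "twist": 0}, {"jaw": 0.5, "travel": [-0.011, 0, 0.007], "twist": 0}, {"jaw": 0.5, "travel": [-0.014, 0, 0.009], "twist": 0}, {"jaw": 0.5, "travel": [-0.014, 0, 0.009], "twist": 0}]}}

```text
t: 7.62
eef_pos: [493.0, 27.8, 25.1]
tcp_rot: [3.14, -0.001, 0.711]
ft_force: [-0.2, -1.6, 7.9]
opening: 0.542
grip_force: 30.0
```

```bash
python3 -c "from h import *; auto()"
```

```text
eef [493.1  27.9  25.1] F [ 0.  -2.2  7.6]
102 (np.int64(263), np.int64(375)) 191 (np.int64(249), np.int64(389)) 259 (np.int64(268), np.int64(369))
block x axis [0.597 0.514 0.616] elev deg 38.0 pos [523.2  53.9  37.7] err px 0.67
solid bottom edge [517.4  48.8  -1.3]
```

Call:
{"fn": "drive_tool", "kwargs": {"targets": [{"jaw": 0.5, "travel": [-0.003, 0, 0.003], "twist": 0}, {"jaw": 0.5, "travel": [-0.006, 0, 0.006], "twist": 0}, {"jaw": 0.5, "travel": [-0.009, 0, 0.01], "twist": 0}, {"jaw": 0.5, "travel": [-0.011, 0, 0.014], "twist": 0}, {"jaw": 0.5, "travel": [-0.012, 0, 0.017], "twist": 0}, {"jaw": 0.5, "travel": [-0.012, 0, 0.017], "twist": 0}]}}

```text
t: 8.17
eef_pos: [483.1, 20.0, 7.6]
tcp_rot: [3.142, 0.0, 0.711]
ft_force: [-2.4, -3.7, 7.1]
opening: 0.542
grip_force: 30.0
```

```bash
python3 -c "from h import *; auto()"
```

```text
eef [483.2  20.1   7.8] F [-1.9 -3.4  5.6]
120 (np.int64(250), np.int64(390)) 261 (np.int64(241), np.int64(396)) 263 (np.int64(246), np.int64(396))
block x axis [0.36  0.336 0.87 ] elev deg 60.5 pos [513.2  45.3  47.4] err px 21.48
solid bottom edge [519.7  49.8   8.5]
```

Run:
```python
from h import *
c=read_camera("wrist"); tilt(c,dict(BTL=(241,261),BTR=(396.5,261),BBL=(250,120),BBR=(390,120)))
```

```text
block x axis [0.38  0.347 0.857] elev deg 59.0 pos [510.2  42.8  39.2] err px 0.66
solid bottom edge [5.158e+02 4.680e+01 1.000e-01]
```

59°, past the balance point. A little more, then release so it drops onto its solid end.

Call:
{"fn": "drive_tool", "kwargs": {"targets": [{"jaw": 0.5, "travel": [-0.004, 0, 0.002], "twist": 0}, {"jaw": 0.5, "travel": [-0.007, 0, 0.003], "twist": 0}, {"jaw": 0.5, "travel": [-0.007, 0, 0.003], "twist": 0}, {"jaw": 0.75, "travel": [-0.007, 0, 0.003], "twist": 0}, {"jaw": 0.75, "travel": [-0.007, 0, 0.003], "twist": 0}, {"jaw": 0.75, "travel": [-0.007, 0, 0.003], "twist": 0}, {"jaw": 0.75, "travel": [-0.007, 0, 0.003], "twist": 0}, {"jaw": 0.75, "travel": [-0.007, 0, -0.01], "twist": 0}]}}

```text
t: 8.93
eef_pos: [477.3, 16.1, 16.2]
tcp_rot: [-3.139, 0.002, 0.712]
ft_force: [-0.1, 0.6, -0.4]
opening: 0.746
grip_force: 0.0
```

Run:
```python
from h import *
c=read_camera("wrist"); s=state(); print(s["eef_pos"],s["ft_force"],s["opening"])
cv2.imwrite("pics/w6.png",c["frame"][:,:,::-1])
```

```text
[478.3352149   16.02217626  18.87988273] [1.4094008  0.19209211 2.6105009 ] 0.7489806797689608
```

View pics/w6.png

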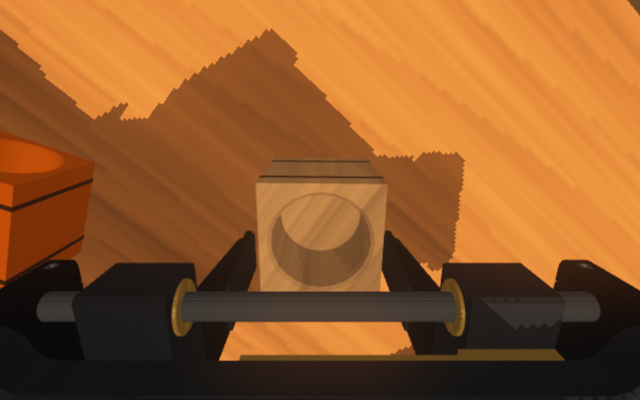

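The block stands on its solid end with the hole up; the far top edge runs (257,183)–(386,183). Next I'll centre on it and grip.

Run:
```python
from h import *
c=read_camera("wrist"); s=state(); y=s["tcp_rot"][2]; print(s["eef_pos"])
for p in [(257,183),(386.5,183)]:
    D=ray(c,p,60)[:2]-s["eef_pos"][:2]; print(D@[np.cos(y),np.sin(y)],D@[np.sin(y),-np.cos(y)])
```

```text
[478.64724108  15.98074729  18.36864562]
47.89852262728167 -25.181709845919187
47.92956061192808 26.981898824472214
```

Call:
{"fn": "drive_tool", "kwargs": {"targets": [{"jaw": 0.75, "travel": [0.022, 0.001, 0.006], "twist": 0}, {"jaw": 0.75, "travel": [0.022, 0.001, 0.006], "twist": 0}, {"jaw": 0.4, "travel": [0.022, 0.001, 0.006], "twist": 0}, {"jaw": 0.4, "travel": [0.022, 0.001, 0.006], "twist": 0}, {"jaw": 0.4, "travel": [0.022, 0.001, 0.006], "twist": 0}, {"jaw": 0.4, "travel": [0.022, 0.001, 0.006], "twist": 0}, {"jaw": 0.4, "travel": [0.022, 0.001, 0.006], "twist": 0}, {"jaw": 0.4, "travel": [0.022, 0.001, 0.006], "twist": 0}]}}

```text
t: 9.7
eef_pos: [495.4, 29.4, 11.6]
tcp_rot: [-3.142, 0.0, 0.712]
ft_force: [-0.5, -0.1, -0.4]
opening: 0.555
grip_force: 30.0
```

Call:
{"fn": "drive_tool", "kwargs": {"targets": [{"jaw": 0.4, "travel": [0, 0, 0], "twist": 0}, {"jaw": 0.4, "travel": [0, 0, 0], "twist": 0}, {"jaw": 0.4, "travel": [0, 0, -0.03], "twist": 0}, {"jaw": 0.4, "travel": [0, 0, -0.06], "twist": 0}, {"jaw": 0.4, "travel": [0, 0, -0.09], "twist": 0}, {"jaw": 0.4, "travel": [0, 0, -0.12], "twist": 0}, {"jaw": 0.4, "travel": [0, 0, -0.15], "twist": 0}, {"jaw": 0.4, "travel": [0, 0, -0.18], "twist": 0}]}}

```text
t: 10.37
eef_pos: [495.1, 29.6, 193.2]
tcp_rot: [3.142, 0.0, 0.712]
ft_force: [0.4, 0.4, -1.0]
opening: 0.558
grip_force: 30.0
```

Call:
{"fn": "drive_tool", "kwargs": {"targets": [{"jaw": 0.4, "travel": [0, 0, -0.02], "twist": 0}, {"jaw": 0.4, "travel": [0, 0, -0.02], "twist": 0}, {"jaw": 0.4, "travel": [0, 0, -0.02], "twist": 0}, {"jaw": 0.4, "travel": [0, 0, -0.02], "twist": 0}, {"jaw": 0.4, "travel": [0, 0, -0.02], "twist": 0}, {"jaw": 0.4, "travel": [0, 0, -0.02], "twist": 0}]}}

```text
t: 10.87
eef_pos: [495.1, 29.6, 210.4]
tcp_rot: [-3.14, 0.002, 0.712]
ft_force: [0.5, 0.1, -1.5]
opening: 0.556
grip_force: 30.0
```

Run:
```python
from h import *
s=state(); print(s["eef_pos"],s["ft_force"],s["qvel"].round(4),s["grip_force"],s["opening"])
c=read_camera("wrist"); m=topface(c)
R={}
for r in range(20,285):
    w=np.flatnonzero(m[r,200:450])
    if len(w)>60: R[r]=(int(w.min()+200),int(w.max()+201))
print({r:R[r] for r in list(R)[::4]})
```

```text
[495.12352642  29.58812221 210.36362769] [ 0.50936638  0.10323548 -1.46020378] [ 0.0007 -0.0028 -0.005   0.0001  0.0034  0.0003] 29.99977871775627 0.5563939016249432
{206: (270, 361), 210: (268, 361), 214: (267, 366), 218: (264, 366), 222: (263, 368), 226: (261, 372), 234: (257, 373), 238: (255, 381), 242: (255, 383), 246: (253, 383), 250: (254, 395), 254: (254, 397), 258: (254, 399), 262: (254, 383), 266: (255, 403), 270: (255, 405), 274: (255, 408), 278: (255, 411), 282: (255, 382)}
```

Run:
```python
from h import *
c=read_camera("wrist"); s=state(); y=s["tcp_rot"][2]
for p,z in [((253.5,244),258.8),((383,244),258.8),((270,205.5),198.8),((362,205.5),198.8)]:
    D=ray(c,p,z)[:2]-s["eef_pos"][:2]; print(D@[np.cos(y),np.sin(y)],D@[np.sin(y),-np.cos(y)])
```

```text
24.60652399517662 -26.295972086273636
24.6633079584409 25.78591836063239
21.70528810716311 -28.240001442780496
21.753939907662065 25.053271350899387
```

The foot is upright to within about 0.05 rad, its middle is about 229 mm above the table, and it is still and held at 30 N. Handing in.

```bash
python3 -c "from cell import job_done; print(job_done())"
```

```text
the job is handed in; nothing more can be done
None
```

The job is handed in: the foot is held with its hole facing straight up (within about 0.05 rad), middle about 229 mm above the table (underside nearly 200 mm clear), still and gripped at 30 N; I touched nothing else on the table, and no verdict came back.

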